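# Weigh a jar on the two-pan balance

## Task

The spice jar standing in one pan of the kitchen balance weighs 300 g. Stand the 200 g and the 100 g weight (the largest and the middle one of the three brass weights on the worktop) upright in the other, empty pan, so that the beam comes to rest level.

Things in the scene. Friction and masses are not known exactly. Their poses are not given: they have to be found in the camera images.
- weight_large: The 200 g weight, largest of three of the same shape: brass cylinder 48 mm in diameter, 34 mm high, with a 28 mm knob on top, 57 mm high in all. Origin: centre of its underside; z up. The weights stand upright on the worktop right of the balance in any order, centres at least 65 mm apart; the unlisted smallest (50 g, 25 mm in diameter, 31 mm high) is not needed.
- weight_medium: The 100 g weight, the middle one in size: brass cylinder 36 mm in diameter and 26 mm high with a 21 mm knob on top, 43 mm high in all, standing upright on the worktop. Origin: centre of its underside; z up.
- empty_pan (a point): Centre of the floor (upper face) of the empty pan, a round steel dish: flat floor 130 mm across, rim 6 mm above it, 150 mm across. z up; y runs along the beam to the other pan, centre 260 mm away along +y, with the jar (81 mm wide and high). Floor 126 mm above the worktop at the start, 110 mm when level. A linkage keeps the pans horizontal; where in the pan a weight stands does not matter.
- beam (a joint): Tilt of the balance beam in rad: 0 level, +0.12 (a stop) jar side down, empty pan up; -0.12 (a stop) the reverse. Starts at +0.12, stays there with one weight in the pan, settles at 0 within 2 s once 300 g are in it, the weight pan sinking 16 mm; 50 g too much or too little carries it to a stop. The balance is fixed to the worktop.

How it is judged:
At the end, for the whole second after the job is handed in: The 200 g and the 100 g weight both stand upright (within 10 degrees) and at rest on the floor of the pan that was empty (origins within 65 mm of its centre and 8 mm of its floor), and the beam is at rest and level within 0.035 rad (2 degrees) (horizontal distance between each of weight_large, weight_medium and empty_pan below 0.065 m and z of weight_large in the frame of empty_pan between -0.008 and 0.008 m and angle between each of weight_large, weight_medium's own z axis and vertical below 0.17 rad and z of weight_medium in the frame of empty_pan between -0.008 and 0.008 m and value of joint beam between -0.035 and 0.035 rad and velocity of joint beam between -0.05 and 0.05 rad/s and linear speed of each of weight_large, weight_medium below 0.02 m/s); the robot touches nothing.
It also fails if it takes over 69 s, if anything falls off the work surface, if the arm or the gripper's body presses on something with over 40 N, if the wrist force passes 120 N, or if a joint passes its speed limit or range.

## Robot

A 6-joint arm with a two-finger parallel gripper is mounted at the origin on a cart in front of the work surface, level with it; the furniture and walls round the work are solid. World frame = base frame: x ahead of the robot, y to its left, z up, the work surface at z = 0. Lengths are in m, angles in rad, forces in N, time in s.
With the tool pointing down it reaches from about 0.225 to 0.875 m from the base axis. Payload 3.4 kg.
Tool frame: the origin (TCP) lies on the centre line of the jaws, within the pads' length; the fingertips stand 22 mm ahead of it and the grasp point (between the pads) lies 3 mm ahead of it; z points along the fingers, y is the line along which they close (so a half turn about z gives the same grasp; the last joint's range is limited). The gripper opens to 85 mm and grips with 20 to 120 N. Pads are 22 mm wide; open, the fingers measure 114 mm over their backs; the gripper's body (76 mm by 85 mm) begins 54 mm behind the grasp point. The pads swing forward as they close: fully open they stand 13 mm farther back than shut.
Start: joints at [-1.447, 0.276, 1.505, -0, 1.361, -0.121], TCP at [0.139, -0.558, 0.253] pointing down, gripper open.
Joint ranges: [-2.89, 2.89], [-0.75, 2.08], [0.22, 2.7], [-1.18, 4.32], [0.11, 2.71], [-2.7, 2.7]. Speed limits (rad/s): [2.57, 2.57, 3.14, 3.14, 3.14, 3.14].

## Interface

Orientations are given as a unit quaternion [w, x, y, z].
In Python, from rig import manip, eyes, workorder, status gives the robot as it stands (manip), with the cameras (eyes), the job (workorder) and the readings (status).
- The arm moves only by the shell command python3 steer.py [OPENING] [FORCE], which reads ROWS from standard input. ROWS is a JSON list of rows, 1 to 5 of them, each an object with the fields d (a list: dx, dy, dz in m), yaw (a turn about the tool's z in rad); a field left out counts as zero; each row shifts and turns the commanded pose from where the row before left it, along the tool's axes as they then stand; what a row does not reach is not made up. A row lasts 1/12 s, in which the tool goes at most 0.0417 m and 0.125 rad, less where a joint would pass 70% of its speed; a pose out of reach is approached as far as the arm can. OPENING is the finger opening in m, set as the command begins (- or left out keeps the last). The fingers move at their own pace and stop on an object; FORCE is the grip in N (left out, the last holds). Time passes only in rows, so rows that do not move let the fingers close. It prints the time, the measured TCP pose, the force, the opening and the grip force at its end. Input that does not fit is refused with a message, and nothing moves.
- status.get_state(): the state, without advancing time (a new reading comes with each control period).
- eyes.get_image(name): name is "scene" or "top" or "wrist"; returns a dict with "img" (400x640x3 uint8, red, green, blue), "camera_matrix" (3x3 intrinsics, pixels), "T" (4x4, takes a point from camera to world coordinates); the wrist camera has in their place "hand_eye" (4x4, takes a point from camera to tool coordinates, whose origin is the TCP and whose axes are the flange's). Camera axes: x right, y down, z forward; pixel columns grow to the right and rows downward; lengths in m; the calibration is good to about 2 mm. A picture is of the moment at which its call begins: read the wrist's pose just before it. There is no depth.
- workorder.sign_off(): hands the job in; it is judged then, once.
The state is a dict: "clock": time; "qpos": joint angles; "qd": joint speeds; "effort": joint torques, N m; "position": TCP position; "ee_rot": TCP orientation; "contact_force": force on the tool from outside, world axes, zero at the start; "moment": the same for the moment, N m; "width": finger opening in m; "gripper_force": force on a finger pad.
Only numpy, scipy, OpenCV 4.12 (cv2) and the standard library are available. Lean on these libraries where they do the work, as an engineer would, in place of code of your own. Each camera call takes 0.05 s, during which the arm holds its last target. There are 200 camera calls.

## Working session

There is one attempt and no reset: what is moved stays moved. The work goes in short steps, Python scripts to look and compute and a shell command to move; the robot and the scene stay as the last step left them, time stands still between calls to the robot, and variables do not carry over. Pictures are saved under pics/ and viewed, at most 10 in all, crops included, and the job is handed in when it is done.

```bash
ls; mkdir -p pics; python3 - <<'E'
from rig import manip, eyes, workorder, status
import cv2, numpy as np
s=status.get_state();print(s['clock'],s['position'],s['ee_rot'],s['width'])
ims=[]
for n in ['scene','top']:
    d=eyes.get_image(n);cv2.imwrite(f'pics/{n}0.png',d['img'][:,:,::-1]);print(n,d['camera_matrix'].round(1).tolist(),d['T'].round(3).tolist())
E
```

```text
pics
rig.py
steer.py
0.0 [ 0.13930061 -0.55737284  0.25244435] [-9.08781918e-04  9.92515591e-01  1.22114600e-01 -1.95341646e-05] 0.08552012223818298
scene [[368.7, 0.0, 317.9], [0.0, 368.7, 201.1], [0.0, 0.0, 1.0]] [[-0.835, -0.359, 0.416, 0.162], [-0.55, 0.563, -0.617, 0.51], [-0.012, -0.745, -0.667, 0.666], [0.0, 0.0, 0.0, 1.0]]
top [[430.1, 0.0, 323.6], [0.0, 430.1, 196.9], [0.0, 0.0, 1.0]] [[0.024, -0.984, 0.178, 0.32], [-1.0, -0.026, -0.01, -0.024], [0.015, -0.178, -0.984, 1.182], [0.0, 0.0, 0.0, 1.0]]
```

View pics/scene0.png

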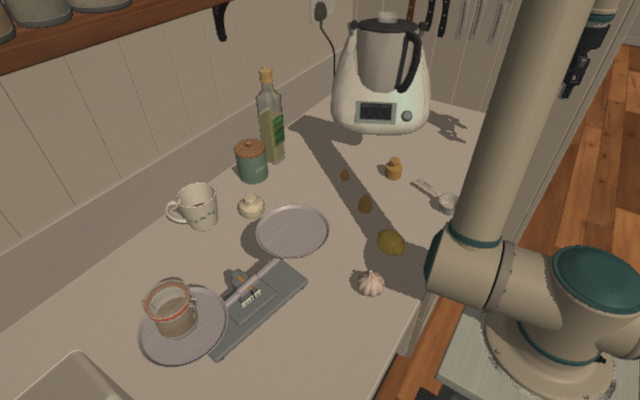

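View pics/top0.png

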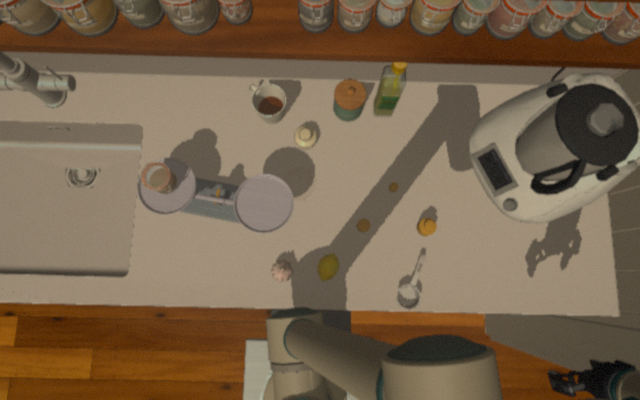

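The scene view shows the large weight at (393,168), the medium at (365,204) and the small at (345,175), with the empty pan at (292,231). In the top view they are at (427,227), (363,226) and (393,187), with the pan at (263,203). Next I segment these and triangulate.

```bash
cat > h.py <<'E'
import cv2, numpy as np
from rig import manip, eyes, workorder, status
from scipy.spatial.transform import Rotation as R
def rot(s): return R.from_quat(np.roll(s['ee_rot'],-1)).as_matrix()
def grab(n):
    s=status.get_state(); d=eyes.get_image(n); T=d.get('T')
    if T is None:
        W=np.eye(4); W[:3,:3]=rot(s); W[:3,3]=s['position']; T=W@d['hand_eye']
    return d['img'],d['camera_matrix'],T
def ray(K,T,p): v=T[:3,:3]@np.linalg.solve(K,[p[0],p[1],1]); return T[:3,3],v/np.linalg.norm(v)
def plane(K,T,p,z): o,v=ray(K,T,p); return o+v*(z-o[2])/v[2]
def tri(r1,r2):
    A=np.zeros((3,3));b=np.zeros(3)
    for o,v in (r1,r2): P=np.eye(3)-np.outer(v,v);A+=P;b+=P@o
    x=np.linalg.solve(A,b); return x,[np.linalg.norm((np.eye(3)-np.outer(v,v))@(x-o)) for o,v in (r1,r2)]
def brass(img,box):
    x0,y0,x1,y1=box; h=cv2.cvtColor(img,cv2.COLOR_RGB2HSV)
    m=cv2.inRange(h,(10,110,30),(28,255,255)); k=np.zeros_like(m);k[y0:y1,x0:x1]=m[y0:y1,x0:x1]
    c=max(cv2.findContours(k,cv2.RETR_EXTERNAL,cv2.CHAIN_APPROX_NONE)[0],key=cv2.contourArea); return c
E
python3 - <<'E'
from h import *
S=grab('scene');T=grab('top')
B={'L':((378,150,410,185),(410,210,445,242)),'M':((352,190,378,218),(350,213,376,238)),'S':((335,165,354,184),(384,178,402,197))}
vis={'s':S[0].copy(),'t':T[0].copy()}
for n,(a,b) in B.items():
    rs=[]
    for im,bx,k in((S,a,'s'),(T,b,'t')):
        c=brass(im[0],bx);cv2.drawContours(vis[k],[c],-1,(0,0,255),1)
        bb=cv2.boundingRect(c);m=cv2.moments(c);p=(m['m10']/m['m00'],m['m01']/m['m00']);rs.append(ray(im[1],im[2],p))
        print(n,k,bb,np.round(p,1),cv2.contourArea(c),'plane .02',plane(im[1],im[2],p,.02).round(3))
    x,e=tri(*rs);print(n,'tri',x.round(4),np.round(e,4))
a=cv2.resize(vis['s'][140:270,240:420],None,fx=3.3,fy=3.3,interpolation=cv2.INTER_NEAREST)[:,:590]
b=cv2.resize(vis['t'][160:260,225:445],None,fx=2.68,fy=2.68,interpolation=cv2.INTER_NEAREST)[:,:590]
w=min(a.shape[1],b.shape[1]);o=np.vstack([a[:330,:w],b[:,:w]]);cv2.imwrite('pics/m1.png',o[:600,:,::-1])
E
```

```text
L s (385, 157, 17, 23) [393.2 168.9] 265.0 plane .02 [ 0.458 -0.321  0.02 ]
L t (417, 218, 20, 18) [426.3 226.4] 254.0 plane .02 [ 0.456 -0.318  0.02 ]
L tri [ 0.4558 -0.317   0.0234] [0.0003 0.0003]
M s (359, 195, 13, 18) [364.9 204.1] 167.5 plane .02 [ 0.455 -0.143  0.02 ]
M t (357, 219, 13, 13) [363.2 224.9] 115.5 plane .02 [ 0.455 -0.146  0.02 ]
M tri [ 0.4562 -0.1461  0.0173] [0.0004 0.0004]
S s (341, 170, 8, 11) [344.6 175.2] 58.0 plane .02 [ 0.561 -0.22   0.02 ]
S t (389, 183, 9, 9) [393.1 186.7] 48.0 plane .02 [ 0.564 -0.228  0.02 ]
S tri [ 0.5657 -0.2292  0.0123] [0.0004 0.0004]
```

View pics/m1.png

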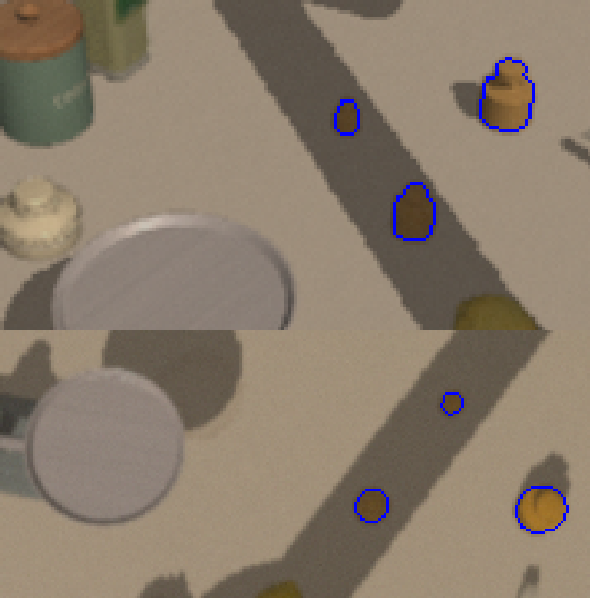

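```bash
python3 - <<'E'
from h import *
S=grab('scene');T=grab('top')
rs=[]
for im,(x,y),(hw,hh),n in((S,(292,231),(44,33),'s'),(T,(263,203),(38,36),'t')):
    lab=cv2.cvtColor(im[0],cv2.COLOR_RGB2LAB).astype(int)
    ref=lab[y-8:y+8,x-8:x+8].reshape(-1,3).mean(0);print(n,ref)
    m=((np.abs(lab[...,1:]-ref[1:]).max(-1)<=5)&(np.abs(lab[...,0]-ref[0])<70)).astype(np.uint8)*255
    k=np.zeros_like(m);k[y-hh:y+hh,x-hw:x+hw]=m[y-hh:y+hh,x-hw:x+hw]
    k=cv2.morphologyEx(k,cv2.MORPH_OPEN,np.ones((5,5)))
    c=max(cv2.findContours(k,cv2.RETR_EXTERNAL,cv2.CHAIN_APPROX_NONE)[0],key=cv2.contourArea)
    e=cv2.fitEllipse(cv2.convexHull(c));print(e,cv2.boundingRect(c));rs.append(ray(im[1],im[2],e[0]))
    print(plane(im[1],im[2],e[0],.132).round(4))
x,e=tri(*rs);print('pan rim centre',x.round(4),np.round(e,4))
E
echo '[{"yaw":0.1225}, {"yaw":0.1225}, {"d":[0, -0.04, 0]}, {"d":[0.02, -0.035, 0]}, {"d":[0.03, -0.025, 0]}]' | python3 steer.py
```

```text
s [138.21875    130.90234375 134.2890625 ]
((285.9930419921875, 233.95703125), (57.93000793457031, 90.90119934082031), 75.82938385009766) (248, 204, 83, 60)
[0.4944 0.1314 0.132 ]
t [141.5703125 131.3515625 134.421875 ]
((263.8745422363281, 189.79946899414062), (76.16797637939453, 86.34626007080078), 19.50336456298828) (225, 167, 76, 67)
[0.5237 0.1133 0.132 ]
pan rim centre [0.5214 0.113  0.1027] [0.0087 0.0087]
clock: 0.72
position: [0.1878, -0.4552, 0.2528]
ee_rot: [-0.001, 1.0, -0.002, -0.001]
contact_force: [1.0, -0.8, 0.6]
width: 0.0852
gripper_force: 0.0
```

```bash
echo '[{"d":[0.035, -0.02, 0]}, {"d":[0.035, -0.02, 0]}, {"d":[0.035, -0.02, 0]}, {"d":[0.035, -0.02, 0]}, {"d":[0.03, -0.02, 0]}]' | python3 steer.py; echo '[{"d":[0.03, -0.01, 0]}, {"d":[0.03, -0.01, 0]}, {"d":[0.03, -0.01, 0]}, {}, {}]' | python3 steer.py; python3 - <<'E'
from h import *
d=eyes.get_image('wrist');print(d['hand_eye'].round(3).tolist());cv2.imwrite('pics/w1.png',d['img'][:,:,::-1])
S=grab('scene');T=grab('top')
rs=[];vis=[]
for im,(x,y),(hw,hh),n in((S,(292,231),(44,33),'s'),(T,(263,203),(38,36),'t')):
    b=cv2.cvtColor(cv2.GaussianBlur(im[0],(5,5),0),cv2.COLOR_RGB2LAB)[...,2]
    w=b[y-hh:y+hh,x-hw:x+hw]
    t,m=cv2.threshold(w,0,255,cv2.THRESH_BINARY_INV+cv2.THRESH_OTSU)
    m=cv2.morphologyEx(m,cv2.MORPH_OPEN,cv2.getStructuringElement(cv2.MORPH_ELLIPSE,(9,9)))
    c=max(cv2.findContours(m,cv2.RETR_EXTERNAL,cv2.CHAIN_APPROX_NONE)[0],key=cv2.contourArea)+[x-hw,y-hh]
    e=cv2.fitEllipse(cv2.convexHull(c));print(t,e,cv2.boundingRect(c));rs.append(ray(im[1],im[2],e[0]))
    print(plane(im[1],im[2],e[0],.132).round(4))
    v=im[0].copy();cv2.drawContours(v,[c],-1,(255,0,0),1);cv2.ellipse(v,e,(0,0,255),1);vis.append(cv2.resize(v[y-45:y+45,x-50:x+50],None,fx=4,fy=4))
x,e=tri(*rs);print('pan rim centre',x.round(4),np.round(e,4))
cv2.imwrite('pics/pan.png',np.hstack(vis)[:,:,::-1])
E
```

```text
clock: 1.13
position: [0.3614, -0.3567, 0.2535]
ee_rot: [0.0, 1.0, 0.0, 0.001]
contact_force: [1.4, 0.4, 0.3]
width: 0.0854
gripper_force: 0.0
clock: 1.55
position: [0.4505, -0.3272, 0.2529]
ee_rot: [-0.0, 1.0, 0.001, -0.0]
contact_force: [-0.6, -0.3, -0.1]
width: 0.0854
gripper_force: 0.0
[[0.001, -0.959, -0.282, 0.072], [1.0, 0.001, 0.0, 0.0], [-0.0, -0.282, 0.959, -0.121], [0.0, 0.0, 0.0, 1.0]]
138.0 ((295.6161193847656, 231.00103759765625), (60.775917053222656, 112.83311462402344), 74.5531234741211) (248, 198, 88, 66)
[0.4831 0.1146 0.132 ]
138.0 ((260.6827697753906, 195.95248413085938), (70.7928237915039, 88.56130981445312), 69.81580352783203) (225, 167, 76, 66)
[0.5079 0.1204 0.132 ]
pan rim centre [0.4974 0.1153 0.1287] [0.0122 0.0122]
```

View pics/pan.png

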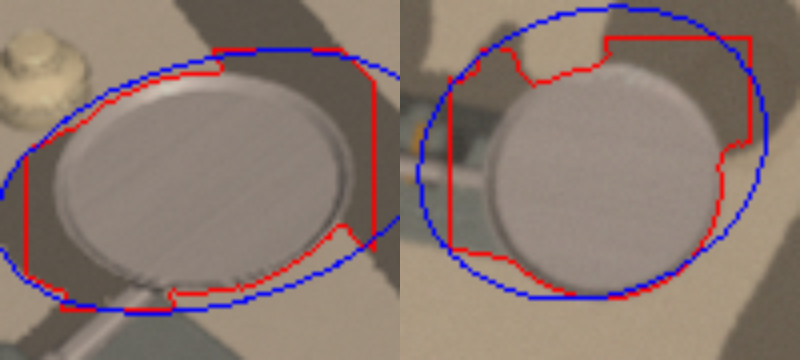

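View pics/w1.png

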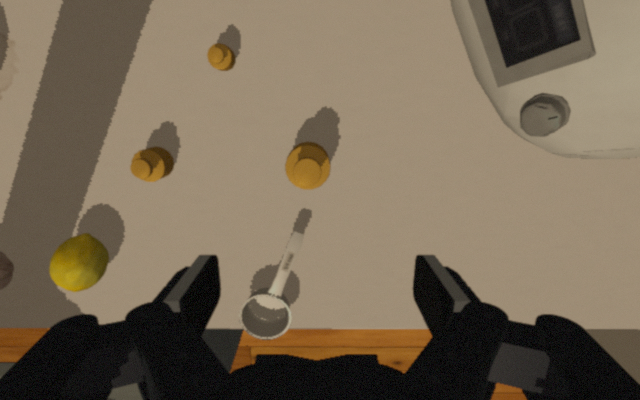

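The wrist view shows the large weight at (308,165), the medium at (151,164), the small at (221,56) and a spoon at (266,315). In the pan crops the mask leaked into the shadows, so I'm adding a brightness threshold.

```bash
cat > pan.py <<'E'
from h import *
def pan(S,T):
    rs=[]
    for im,(x,y),(hw,hh) in((S,(293,232),(41,32)),(T,(264,203),(34,34))):
        lab=cv2.cvtColor(cv2.GaussianBlur(im[0],(3,3),0),cv2.COLOR_RGB2LAB)
        m=np.zeros(lab.shape[:2],np.uint8);sl=np.s_[y-hh:y+hh,x-hw:x+hw]
        m[sl]=((lab[sl][...,0]>118)&(lab[sl][...,2]<139)).astype(np.uint8)*255
        m=cv2.morphologyEx(m,cv2.MORPH_OPEN,cv2.getStructuringElement(cv2.MORPH_ELLIPSE,(11,11)))
        c=max(cv2.findContours(m,cv2.RETR_EXTERNAL,cv2.CHAIN_APPROX_NONE)[0],key=cv2.contourArea)
        e=cv2.fitEllipse(cv2.convexHull(c));rs.append(ray(im[1],im[2],e[0]))
        print(np.round(e[0]+e[1],1),cv2.boundingRect(c),plane(im[1],im[2],e[0],.13).round(4))
    x,e=tri(*rs);print('pan',x.round(4),np.round(e,4))
E
python3 - <<'E'
from pan import *
T=grab('top');pan(grab('scene'),T)
W=grab('wrist')
for n,wb,tb in(('L',(280,135,335,195),(410,210,445,242)),('M',(125,140,180,190),(350,213,376,238))):
    r=[]
    for im,bx in((W,wb),(T,tb)):
        c=brass(im[0],bx);m=cv2.moments(c);p=(m['m10']/m['m00'],m['m01']/m['m00']);r.append(ray(im[1],im[2],p))
        print(n,cv2.boundingRect(c),plane(im[1],im[2],p,.022).round(4))
    print(n,[q.round(4) if hasattr(q,'round') else np.round(q,4) for q in tri(*r)])
E
```

```text
[291.5 230.7  55.   71.1] (256, 203, 70, 57) [0.4917 0.1169 0.13  ]
[264.  202.   58.1  60.2] (233, 173, 61, 60) [0.4934 0.1118 0.13  ]
pan [0.4947 0.1127 0.1245] [0.0004 0.0004]
L (284, 140, 45, 48) [ 0.4569 -0.3181  0.022 ]
L (417, 218, 20, 18) [ 0.4549 -0.317   0.022 ]
L [array([ 0.4557, -0.3181,  0.0167]), array([0.0003, 0.0003])]
M (129, 145, 44, 36) [ 0.4582 -0.1495  0.022 ]
M (357, 219, 13, 13) [ 0.4552 -0.1456  0.022 ]
M [array([ 0.4565, -0.1461,  0.0149]), array([0.0005, 0.0005])]
```

```bash
echo '[{"d":[0.006, -0.009, 0.035]}, {"d":[0, 0, 0.04]}, {"d":[0, 0, 0.04]}, {"d":[0, 0, 0.04]}, {"d":[0, 0, 0.03]}]' | python3 steer.py 0.085; echo '[{"d":[0, 0, 0.025]}, {"d":[0, 0, 0.014]}, {}, {}]' | python3 steer.py
```

```text
clock: 2.27
position: [0.4536, -0.3185, 0.0659]
ee_rot: [-0.001, 1.0, -0.001, -0.001]
contact_force: [-0.3, -0.0, 0.0]
width: 0.0849
gripper_force: 0.0
clock: 2.6
position: [0.4547, -0.3192, 0.029]
ee_rot: [-0.0, 1.0, -0.001, -0.001]
contact_force: [0.7, -0.4, -0.0]
width: 0.0852
gripper_force: 0.0
```

```bash
echo '[{"d":[0.002, 0, 0]}, {}, {}, {}, {}]' | python3 steer.py 0.03 40;echo '[{}, {}, {}]' | python3 steer.py 0.03 40; echo '[{"d":[0, 0, -0.01]}, {"d":[0, 0, -0.03]}, {"d":[0, 0, -0.04]}, {"d":[0, 0, -0.04]}, {"d":[0, 0, -0.04]}]' | python3 steer.py
```

```text
clock: 3.02
position: [0.4582, -0.3194, 0.0311]
ee_rot: [0.001, 1.0, -0.0, 0.001]
contact_force: [-0.4, 1.1, 5.9]
width: 0.0463
gripper_force: 40.6
clock: 3.27
position: [0.4582, -0.3194, 0.0311]
ee_rot: [0.001, 1.0, -0.0, 0.001]
contact_force: [-0.9, 1.0, 5.3]
width: 0.0463
gripper_force: 40.6
clock: 3.68
position: [0.4569, -0.3184, 0.1917]
ee_rot: [-0.0, 1.0, -0.0, -0.0]
contact_force: [1.0, -1.2, -2.6]
width: 0.0464
gripper_force: 42.0
```

```bash
echo '[{"d":[0, 0, -0.03]}, {"d":[0, -0.03, -0.02]}, {"d":[0, -0.04, 0]}, {"d":[0, -0.04, 0]}, {"d":[0, -0.04, 0]}]' | python3 steer.py; echo '[{"d":[0, -0.04, 0]}, {"d":[0, -0.04, 0]}, {"d":[0, -0.04, 0]}, {"d":[0, -0.04, 0]}, {"d":[0, -0.04, 0]}]' | python3 steer.py;echo '[{"d":[0.005, -0.04, 0]}, {"d":[0.004, -0.03, 0]}, {}, {}]' | python3 steer.py; python3 - <<'E'
from pan import *
S=grab('scene');T=grab('top');W=grab('wrist')
for a in(S,T):print(a[0].shape)
a=cv2.resize(S[0][120:300,180:400],(480,393));b=cv2.resize(T[0][120:280,180:360],(320,284))
w=cv2.resize(W[0],(320,200));o=np.zeros((484,800,3),np.uint8);o[:393,:480]=a;o[:284,480:]=b;o[284:,480:]=w
cv2.imwrite('pics/p1.png',o[:,:,::-1])
E
```

```text
clock: 4.1
position: [0.4569, -0.1675, 0.2406]
ee_rot: [0.0, 1.0, -0.001, 0.001]
contact_force: [1.0, 1.2, -2.6]
width: 0.0464
gripper_force: 42.0
clock: 4.52
position: [0.4565, 0.0329, 0.2402]
ee_rot: [0.0, 1.0, -0.0, 0.001]
contact_force: [0.8, -0.3, -1.8]
width: 0.0464
gripper_force: 42.0
clock: 4.85
position: [0.466, 0.1025, 0.2398]
ee_rot: [0.0, 1.0, 0.002, 0.0]
contact_force: [0.9, -0.2, -1.8]
width: 0.0461
gripper_force: 42.1
(400, 640, 3)
(400, 640, 3)
```

View pics/p1.png

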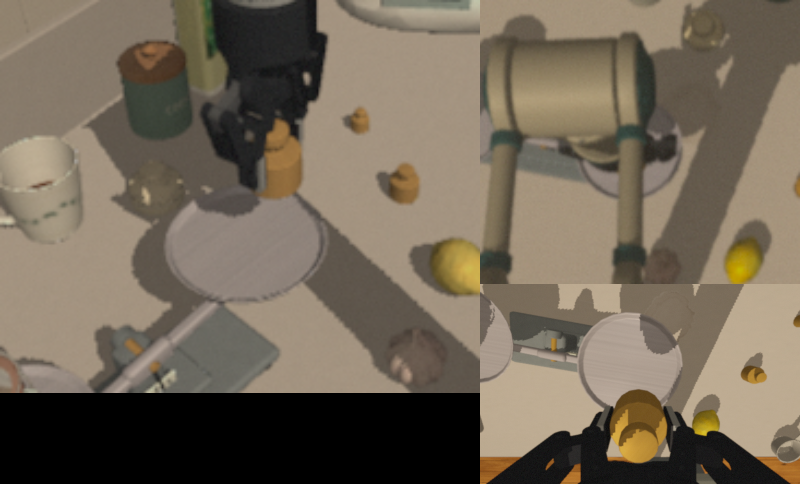

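The wrist view shows the weight held upright by its body, with the pan centred near wrist pixel (302,160). I'll check that pixel against the pan fix while lowering.

```bash
python3 - <<'E'
from h import *
W=grab('wrist');print(plane(W[1],W[2],(302,160),.13).round(4))
E
echo '[{"d":[0, -0.01, 0.02]}, {"d":[0, 0, 0.03]}, {"d":[0, 0, 0.026]}, {}, {}]' | python3 steer.py
```

```text
[0.4992 0.1097 0.13  ]
clock: 5.47
position: [0.4657, 0.1099, 0.1626]
ee_rot: [0.0, 1.0, -0.001, -0.002]
contact_force: [0.2, 0.7, -1.5]
width: 0.0464
gripper_force: 42.2
```

```bash
echo '[{"d":[0, 0, 0.003]}, {}, {}]' | python3 steer.py|sed -n 2,4p; echo '[{"d":[0, 0, 0.002]}, {}, {}]' | python3 steer.py|sed -n 2,4p;
```

```text
position: [0.4676, 0.1108, 0.1617]
ee_rot: [-0.0, 1.0, -0.0, 0.001]
contact_force: [0.5, -0.4, -1.7]
position: [0.4666, 0.1111, 0.1586]
ee_rot: [0.0, 1.0, -0.0, 0.0]
contact_force: [0.3, 0.2, -2.1]
```

```bash
for i in 1; do echo '[{"d":[0, 0, 0.002]}, {}, {}]' | python3 steer.py|sed -n 2,4p; done; echo '[{"d":[0, 0, 0.001]}, {}, {}]' | python3 steer.py|sed -n 2,4p
```

```text
position: [0.4668, 0.1111, 0.1565]
ee_rot: [-0.0, 1.0, -0.0, 0.0]
contact_force: [-0.3, 0.3, 0.4]
position: [0.4667, 0.111, 0.1554]
ee_rot: [0.0, 1.0, -0.0, 0.0]
contact_force: [0.4, -1.0, 0.9]
```

The force went from about −2 N to +0.9 N, so the weight is seated on the pan. I'm releasing it and rising.

```bash
echo '[{}, {}, {}, {}]' | python3 steer.py 0.066; echo '[{"d":[0, 0, -0.005]}, {"d":[0, 0, -0.02]}, {"d":[0, 0, -0.035]}, {"d":[0, 0, -0.04]}, {}]' | python3 steer.py
```

```text
clock: 6.8
position: [0.4664, 0.1111, 0.1552]
ee_rot: [0.0, 1.0, -0.0, -0.0]
contact_force: [-0.2, 0.2, 0.3]
width: 0.066
gripper_force: 0.0
clock: 7.22
position: [0.4707, 0.1115, 0.2628]
ee_rot: [-0.001, 1.0, -0.0, 0.007]
contact_force: [0.5, 0.7, 0.5]
width: 0.0659
gripper_force: 0.0
```

```bash
echo '[{"d":[0, 0.03, 0]}, {"d":[0, 0.04, 0]}, {"d":[0, 0.04, 0]}, {"d":[0, 0.04, 0]}, {"d":[0, 0.04, 0]}]' | python3 steer.py 0.085|sed -n 2p; echo '[{"d":[0, 0.04, 0]}, {"d":[0, 0.03, 0]}, {}, {}]' | python3 steer.py ; python3 - <<'E'
from pan import *
S=grab('scene');T=grab('top');W=grab('wrist')
a=cv2.resize(S[0][120:300,180:400],(480,393));b=cv2.resize(T[0][120:280,180:360],(320,284))
w=cv2.resize(W[0],(320,200));o=np.zeros((484,800,3),np.uint8);o[:393,:480]=a;o[:284,480:]=b;o[284:,480:]=w
cv2.imwrite('pics/p2.png',o[:,:,::-1])
r=[]
for im,bx in((W,(200,100,450,260)),(S,(345,185,385,225))):
    c=brass(im[0],bx);m=cv2.moments(c);p=(m['m10']/m['m00'],m['m01']/m['m00']);r.append(ray(im[1],im[2],p));print(np.round(p),cv2.boundingRect(c),plane(im[1],im[2],p,.018).round(4))
print(tri(*r))
E
```

```text
position: [0.4662, -0.0805, 0.2558]
clock: 7.97
position: [0.4664, -0.1504, 0.2553]
ee_rot: [-0.0, 1.0, -0.002, 0.0]
contact_force: [0.5, -0.3, -0.0]
width: 0.0848
gripper_force: 0.0
[315. 178.] (299, 161, 32, 35) [ 0.4574 -0.1468  0.018 ]
[365. 204.] (359, 195, 13, 18) [ 0.4562 -0.1457  0.018 ]
(array([ 0.45695449, -0.14691272,  0.01665922]), [np.float64(0.00015460842451981552), np.float64(0.00015460842451973066)])
```

View pics/p2.png

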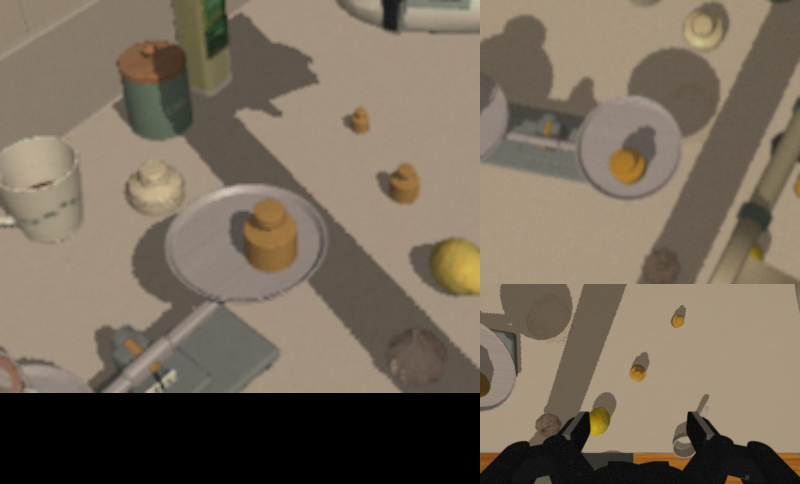

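The large weight stands upright in the pan, off-centre toward the robot as planned. The medium weight is at (0.457, −0.147), so I go there next.

```bash
echo '[{"d":[-0.009, -0.004, 0.035]}, {"d":[0, 0.001, 0.04]}, {"d":[0, 0, 0.04]}, {"d":[0, 0, 0.04]}, {"d":[0, 0, 0.03]}]' | python3 steer.py|sed -n 2p; echo '[{"d":[0, 0, 0.025]}, {"d":[0, 0, 0.013]}, {}, {}]' | python3 steer.py
```

```text
position: [0.4562, -0.1437, 0.0681]
clock: 8.87
position: [0.4574, -0.1447, 0.0321]
ee_rot: [-0.0, 1.0, 0.001, -0.001]
contact_force: [-0.2, 0.7, 0.5]
width: 0.085
gripper_force: 0.0
```

```bash
echo '[{"d":[0, 0.002, 0]}, {}, {}, {}, {}]' | python3 steer.py 0.02 35;echo '[{}, {}, {}]' | python3 steer.py;  echo '[{"d":[0, 0, -0.01]}, {"d":[0, 0, -0.03]}, {"d":[0, 0, -0.04]}, {"d":[0, 0, -0.04]}, {"d":[0, 0, -0.04]}]' | python3 steer.py
```

```text
clock: 9.28
position: [0.458, -0.1481, 0.0335]
ee_rot: [0.0, 1.0, -0.0, 0.001]
contact_force: [-0.2, 1.0, 6.3]
width: 0.034
gripper_force: 34.3
clock: 9.53
position: [0.458, -0.1481, 0.0335]
ee_rot: [0.0, 1.0, -0.0, 0.001]
contact_force: [-0.9, 1.5, 7.5]
width: 0.034
gripper_force: 34.4
clock: 9.95
position: [0.4567, -0.1477, 0.1942]
ee_rot: [-0.0, 1.0, -0.0, -0.0]
contact_force: [0.8, -0.4, -1.1]
width: 0.0342
gripper_force: 35.4
```

```bash
echo '[{"d":[0, 0, -0.035]}, {"d":[0.02, -0.025, -0.025]}, {"d":[0.02, -0.035, 0]}, {"d":[0.015, -0.035, 0]}, {"d":[0.014, -0.035, 0]}]' | python3 steer.py|sed -n 2p; echo '[{"d":[0, -0.04, 0]}, {"d":[0, -0.04, 0]}, {"d":[0, -0.03, 0]}, {"d":[0, -0.019, 0]}, {}]' | python3 steer.py;echo '[{"d":[0, 0, 0.025]}, {"d":[0, 0, 0.03]}, {"d":[0, 0, 0.02]}, {}, {}]' | python3 steer.py; python3 - <<'E'
from h import *
W=grab('wrist');cv2.imwrite('pics/w3.png',W[0][:,:,::-1])
E
```

```text
position: [0.5272, -0.0168, 0.2534]
clock: 10.78
position: [0.5258, 0.1149, 0.2523]
ee_rot: [-0.001, 1.0, 0.002, -0.0]
contact_force: [0.6, 0.2, -1.6]
width: 0.0338
gripper_force: 35.4
clock: 11.2
position: [0.5258, 0.1103, 0.1767]
ee_rot: [0.0, 1.0, -0.0, -0.001]
contact_force: [-0.1, -0.1, -1.1]
width: 0.034
gripper_force: 35.4
```

View pics/w3.png

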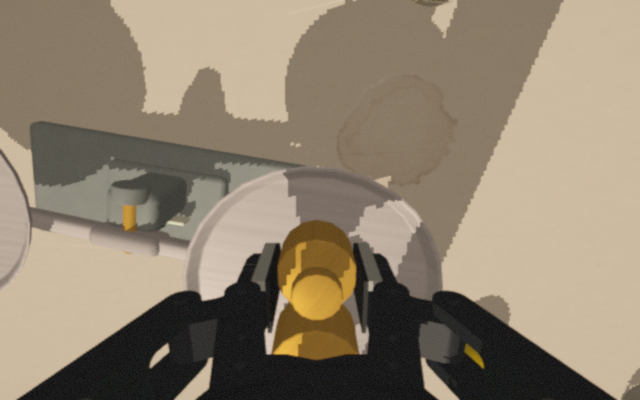

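The medium weight is held upright over the far part of the pan, at about (317,270), with the large one at (316,330) and clear of it. I'm lowering it.

```bash
echo '[{"d":[0, 0, 0.008]}, {"d":[0, 0, 0.007]}, {}, {}]' | python3 steer.py|sed -n 2,4p; echo '[{"d":[0, 0, 0.0015]}, {}, {}]' | python3 steer.py|sed -n 2,4p;echo '[{"d":[0, 0, 0.001]}, {}, {}]' | python3 steer.py|sed -n 2,4p
```

```text
position: [0.5264, 0.1109, 0.1623]
ee_rot: [0.0, 1.0, -0.0, -0.0]
contact_force: [0.7, -0.4, -0.8]
position: [0.5266, 0.1111, 0.1609]
ee_rot: [0.0, 1.0, -0.0, 0.0]
contact_force: [-1.0, -0.2, -0.4]
position: [0.5265, 0.1111, 0.1598]
ee_rot: [0.0, 1.0, -0.0, -0.0]
contact_force: [0.5, -0.4, -0.9]
```

```bash
echo '[{"d":[0, 0, 0.0015]}, {}, {}]' | python3 steer.py|sed -n 2,4p;echo '[{"d":[0, 0, 0.001]}, {}, {}]' | python3 steer.py|sed -n 2,4p; echo '[{"d":[0, 0, 0.001]}, {}, {}]' | python3 steer.py|sed -n 2,4p
```

```text
position: [0.5265, 0.111, 0.1582]
ee_rot: [0.0, 1.0, -0.0, -0.0]
contact_force: [0.0, 0.9, -1.0]
position: [0.5265, 0.111, 0.1572]
ee_rot: [0.0, 1.0, -0.0, 0.0]
contact_force: [-0.7, 0.5, -1.5]
position: [0.5265, 0.111, 0.1562]
ee_rot: [0.0, 1.0, -0.0, -0.0]
contact_force: [0.4, 0.3, -0.4]
```

```bash
echo '[{}, {}, {}, {}]' | python3 steer.py 0.052; echo '[{}, {}, {}, {}, {}]' | python3 steer.py|sed -n 4p; echo '[{"d":[0, 0, -0.005]}, {"d":[0, 0, -0.02]}, {"d":[0, 0, -0.035]}, {"d":[0, 0, -0.04]}, {}]' | python3 steer.py; echo '[{"d":[0, 0.03, 0]}, {"d":[0, 0.04, 0]}, {"d":[0, 0.04, 0]}, {"d":[0, 0.04, 0]}, {"d":[0, 0.04, 0]}]' | python3 steer.py|sed -n 2p; for i in 1 2 3 4 5 6; do echo '[{}, {}, {}, {}, {}]' | python3 steer.py|sed -n 1p;done; python3 - <<'E'
from pan import *
S=grab('scene');T=grab('top')
a=cv2.resize(S[0][120:370,120:400],(480,429));b=cv2.resize(T[0][120:280,130:310],(320,284))
o=np.zeros((429,800,3),np.uint8);o[:,:480]=a;o[:284,480:]=b
cv2.imwrite('pics/p4.png',o[:,:,::-1])
r=[]
for n,bs in(('all',((255,195,340,265),(235,175,295,235))),):
    for im,bx in zip((S,T),bs):
        x0,y0,x1,y1=bx;h=cv2.cvtColor(im[0],cv2.COLOR_RGB2HSV);m=cv2.inRange(h,(10,110,30),(28,255,255))[y0:y1,x0:x1]
        for c in cv2.findContours(m,cv2.RETR_EXTERNAL,cv2.CHAIN_APPROX_NONE)[0]:
            if cv2.contourArea(c)>40: print(cv2.boundingRect(c+[x0,y0]))
E
```

```text
clock: 13.17
position: [0.5266, 0.1111, 0.1563]
ee_rot: [0.0, 1.0, -0.0, 0.0]
contact_force: [-0.8, -0.3, 0.7]
width: 0.052
gripper_force: 0.0
contact_force: [-0.7, -0.1, -1.1]
clock: 14.0
position: [0.5307, 0.1115, 0.2643]
ee_rot: [-0.001, 1.0, -0.0, 0.008]
contact_force: [1.9, 0.1, 0.5]
width: 0.0518
gripper_force: 0.0
position: [0.5263, -0.0805, 0.2568]
clock: 14.83
clock: 15.25
clock: 15.67
clock: 16.08
clock: 16.5
clock: 16.92
(292, 217, 24, 32)
(272, 212, 18, 23)
(254, 204, 20, 20)
(258, 183, 15, 16)
```

View pics/p4.png

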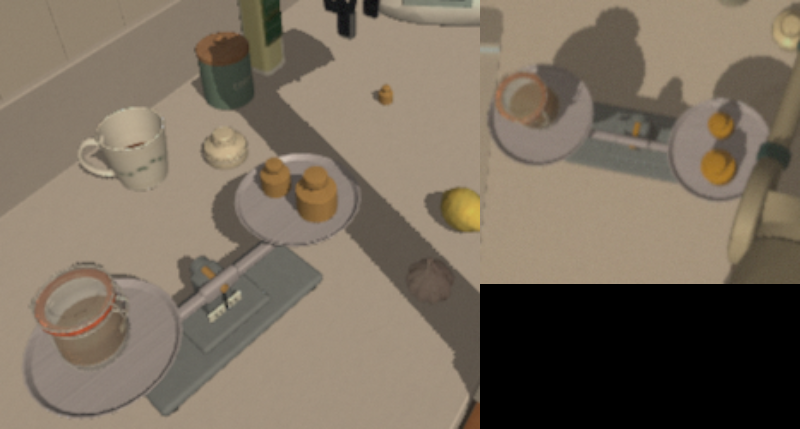

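Both weights stand upright and clear of each other in the pan: medium at (275,178), large at (316,195). The pan has visibly sunk. I'll check its height and that it's still before handing in.

```bash
python3 - <<'E'
from pan import *
S=grab('scene');T=grab('top');pan(S,T)
o=cv2.resize(S[0][250:320,215:290],(600,560),interpolation=cv2.INTER_CUBIC);cv2.imwrite('pics/ptr.png',o[:,:,::-1])
for i in range(3):
    im=grab('scene')[0].astype(int);print(np.abs(im-S[0])[190:360,130:345].mean().round(2))
E
```

```text
[282.6 245.5  29.6  62.5] (257, 225, 57, 39) [0.4829 0.1577 0.13  ]
[249.1 199.2  22.4  43. ] (238, 178, 23, 44) [0.4994 0.149  0.13  ]
pan [0.4974 0.149  0.1144] [0.0052 0.0052]
1.18
1.19
1.19
```

View pics/ptr.png

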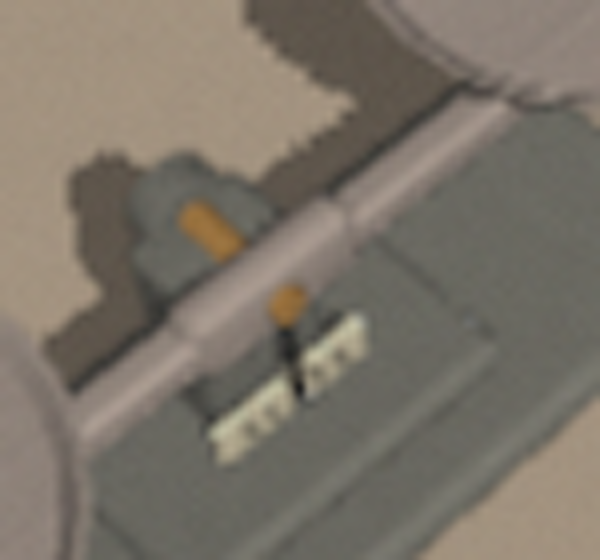

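The pointer tip is at about (300,390), mid-scale (the scale runs from 210 to 370), and the scene is still. The beam is level, so I'm handing in.

```bash
python3 -c "
from rig import manip, eyes, workorder, status
print(workorder.sign_off())"
```

```text
the job is handed in; nothing more can be done
None
```

I stood the 200 g and 100 g weights upright in the empty pan and handed the job in at about 17 s; the beam pointer was mid-scale and nothing was moving, but the sign-off gave no verdict.

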